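# Set out the viscometer samples and clamp the reference bottle

## Task

Set each of the three sample jars upright inside the coloured ring that matches its lid: red, blue and yellow. Stand the brown reference bottle in the round nest of the clamp fixture, first swinging the hold-down arm out of the way if it is over the nest, and then swing the arm fully home over the bottle. They are glass: set them down, never drop or tip them.

Things in the scene. Friction and masses are not known exactly. Their poses are not given: they have to be found in the camera images.
- red_jar: sealed glass sample jar with a red screw lid and a white label: body 42 mm diameter up to 44 mm, lid 44 mm diameter from 44 to 62 mm height (total), about 120 g. Loose, standing upright. Origin: centre of its underside; z up
- blue_jar: sealed glass sample jar with a blue screw lid and a white label: body 42 mm diameter up to 44 mm, lid 44 mm diameter from 44 to 62 mm height (total), about 120 g. Loose, standing upright. Origin: centre of its underside; z up
- yellow_jar: sealed glass sample jar with a yellow screw lid and a white label: body 42 mm diameter up to 44 mm, lid 44 mm diameter from 44 to 62 mm height (total), about 120 g. Loose, standing upright. Origin: centre of its underside; z up
- brown_bottle: brown glass reference bottle with a black cap: body 52 mm diameter up to 56 mm height, shoulder narrowing to 28 mm diameter at 70 mm, black cap 32 mm diameter from 75 to 97 mm height (total), about 200 g. Loose, upright. Grip it by the cap from above. Origin: centre of its underside; z up
- coaster: black rubber disc, 96 mm diameter, flat top 8 mm above the table. Its top carries a red ring, inner diameter 66 mm, outer 90 mm, centred on the origin's axis. Fixed to the table. Origin: centre of its underside, on the table; z up
- stirrer: square white magnetic stirrer, 100 x 100 mm, flat top 40 mm above the table, a small black knob on its -x side. Its top carries a blue ring, inner diameter 66 mm, outer 90 mm, centred on the origin's axis. Fixed to the table. Origin: centre of its underside, on the table; z up
- lab_jack: small lab scissor jack with a green top plate 100 x 100 mm, flat top 50 mm above the table; it does not move. Its top carries a yellow ring, inner diameter 66 mm, outer 90 mm, centred on the origin's axis. Fixed to the table. Origin: centre of its underside, on the table; z up
- fixture: clamp fixture, fixed to the table. Aluminium plate 6 mm thick (x -55 to 55, y -65 to 125 mm). Origin: on the table under the centre of the round nest, a grey ring, inner diameter 72 mm, outer 84, rim 16 mm above the table; the bottle stands inside it on the plate, 6 mm above the table. A steel post at x 0, y +90 mm carries the blue hold-down arm, which swings level. z up
- hold_down (a joint): hold-down arm's angle about the post, rad: 0 = fully home at its stop, along the fixture's -y over the nest; grows clockwise seen from above, towards the fixture's -x; 1.35 = open stop. Starts anywhere, stays where left (1 N at the knob moves it). Above 1.15 the nest is free. Blue bar 18 mm wide, 109 to 117 mm above the table, foot over the nest at 106 mm
- clamp_knob (a point): grip point of the upright black round knob near the free end of the hold-down arm, 145 mm from the post's axis: 18 mm diameter, 34 mm tall, standing on the arm from 117 to 151 mm above the table. This point is on its axis, 139 mm above the table
Things that resemble listed ones, but are neither listed nor needed, are in the scene too. There is more than one size of the fixture; the job needs the largest. Leave any pink look-alike of the brown_bottle alone.

How it is judged:
By the outcome, as a careful person would: the job done as asked, in the order asked, and still so for the second after the job is handed in, with the robot touching nothing.
It also fails if it takes over 128 s, if anything falls off the work surface, if the arm or the gripper's body presses on something with over 40 N, if the wrist force passes 120 N, or if a joint passes its speed limit or range.

## Robot

A 6-joint arm with a two-finger parallel gripper is mounted at the origin on the work surface. World frame = base frame: x ahead of the robot, y to its left, z up, the work surface at z = 0. Lengths are in m, angles in degrees, forces in N, time in s.
With the tool pointing down it reaches from about 0.35 to 0.925 m from the base axis. Payload 6.4 kg.
Tool frame: the origin (TCP) lies on the mounting face of the last link; the fingertips stand 199 mm ahead of it and the grasp point (between the pads) lies grasp_offset ahead of it (grasp_offset is the distance from the TCP to the grasp point, in m); z points along the fingers, y is the line along which they close (so a half turn about z gives the same grasp; the last joint's range is limited). The gripper opens to 94 mm and grips with 3 to 60 N. Pads are 16 mm wide; open, the fingers measure 119 mm over their backs; the gripper's body (75 mm by 177 mm) begins 78 mm behind the grasp point.
Start: joints at [-82.855, 14.043, 89.255, -0, 76.702, -9.975], TCP at [0.191, -0.621, 0.405] pointing down, gripper open.
Joint ranges: [-179.41, 179.41], [-58.25, 129.5], [7.25, 145.43], [-54.29, 234.29], [11.92, 165.04], [-157.13, 157.13]. Speed limits (degrees/s): [147.25, 147.25, 180, 180, 180, 180].

## Interface

Orientations are given as a 3x3 rotation matrix whose columns are the frame's x, y, z axes.
In Python, from rig import * gives the robot as it stands.
- The arm moves only by the shell command python3 -m handwheel 'ROWS' [OPENING]. ROWS is JSON, a list of rows, each a list of 2 entries, a list of its own where there are three numbers: the shift along the tool's x, y, z in mm, then the turn, a rotation vector about the tool's x, y, z in rad. A call has 1 to 20 rows; each row is the pose to reach, as a shift and turn from the pose commanded when the call began, along the tool's axes at that moment; what a row does not reach only later rows make up. A row lasts 1/8 s, in which the tool goes at most 62.5 mm and 10.7 degrees, less where a joint would pass 70% of its speed; a pose out of reach is approached as far as the arm can. A call with a gripper value outside its range is refused whole. OPENING is the finger opening in mm, from 0 to 94, set as the call begins (- or left out, the last holds). The fingers move at their own pace and stop on an object; the grip force is fixed at half the most. Time passes only in rows, so rows that repeat a pose let the fingers close. It gives the time, the measured TCP pose, the force, the opening and the grip force at its end, in the units of the state.
- observe(): the state, without advancing time (a new reading comes with each control period).
- capture(name): name is "scene" or "top"; returns (picture, depth): 420x560x3 uint8, blue, green, red; 420x560 float32, m along the optical axis (not along the pixel's ray), 0 where there is no reading.
- camera_model(name): a dict with "fx", "fy", "cx", "cy" (pixels), "view" (4x4, takes a point from world to camera coordinates). Camera axes: x right, y up, looking along -z (the intrinsics and any distortion apply to the point x, -y, -z); pixel columns grow to the right and rows downward; lengths in m; the calibration is good to about 2 mm. A picture is of the moment at which its call begins. camera_model takes no time and is no camera call.
- job_done(): hands the job in; it is judged then, once.
The state is a dict: "t": time; "joints": joint angles; "qd": joint speeds; "joint_torque": joint torques, N m; "tcp_pos": TCP position; "orientation": TCP orientation; "wrist_force": force on the tool from outside, world axes, zero at the start; "ft_torque": the same for the moment, N m; "gripper_width": finger opening in m; "gripper_force": force on a finger pad.
Only numpy, scipy, OpenCV 4.12 (cv2) and the standard library are available. Lean on these libraries where they do the work, as an engineer would, in place of code of your own. Each camera call takes 0.05 s, during which the arm holds its last target. There are 200 camera calls.

## Working session

There is one attempt and no reset: what is moved stays moved. The work goes in short steps, Python scripts to look and compute and a shell command to move; the robot and the scene stay as the last step left them, time stands still between calls to the robot, and variables do not carry over. Pictures are saved under pics/ and viewed, at most 14 in all, crops included, and the job is handed in when it is done.

```bash
ls; mkdir -p pics; python3 - <<'E'
from rig import *
import cv2,numpy as np
for n in ("scene","top"):
    p,d=capture(n); cv2.imwrite(f"pics/{n}0.png",p); np.save(f"pics/{n}0.npy",d)
    m=camera_model(n); print(n,{k:np.round(np.array(v),4).tolist() for k,v in m.items()})
s=observe(); print(s)
try: print(grasp_offset)
except Exception as e: print(e)
E
```

```text
pics
scene {'fx': 424.3971, 'fy': 424.3971, 'cx': 280.7995, 'cy': 207.6228, 'view': [[0.7273, 0.6863, 0.0004, -0.3337], [-0.4092, 0.4332, 0.8031, 0.0781], [0.551, -0.5842, 0.5959, -1.3797], [0.0, 0.0, 0.0, 1.0]]}
top {'fx': 500.6325, 'fy': 500.6325, 'cx': 280.375, 'cy': 212.7053, 'view': [[0.025, -0.9993, -0.0289, 0.0369], [0.9977, 0.0231, 0.0638, -0.4534], [-0.0631, -0.0305, 0.9975, -1.2498], [0.0, 0.0, 0.0, 1.0]]}
{'t': 0.1, 'joints': array([-8.28555587e+01,  1.40795407e+01,  8.93185383e+01, -1.96907776e-05,
        7.67007990e+01, -9.97485165e+00]), 'qd': array([-0.01080793, -0.06318426, -0.16154716,  0.0682036 , -0.06514563,
       -0.10132732]), 'joint_torque': array([ 1.03649687e-03, -4.16906440e+01, -3.15528095e+01,  6.86199171e-02,
        3.09514068e-02, -5.48746550e-05]), 'tcp_pos': array([ 0.19131883, -0.62099146,  0.40365595]), 'orientation': array([[ 9.55693958e-01,  2.94362042e-01, -2.14964808e-04],
       [ 2.94361969e-01, -9.55692471e-01,  1.71230497e-03],
       [ 2.98597337e-04, -1.69971697e-03, -9.99998511e-01]]), 'wrist_force': array([-0.06945818, -0.02445164, -0.08871722]), 'ft_torque': array([ 0.01305522, -0.00903137,  0.05363729]), 'gripper_force': 0.0, 'gripper_width': 0.09425073681349397}
0.1804
```

View pics/top0.png

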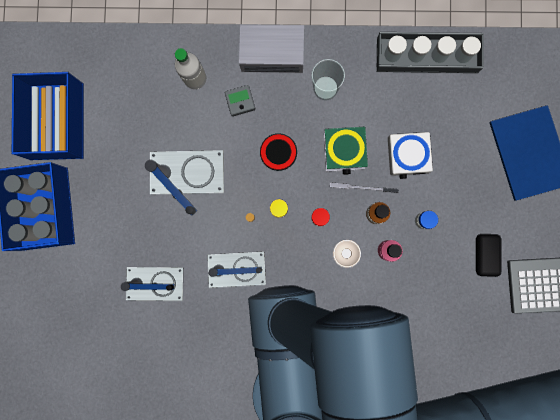

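View pics/scene0.png

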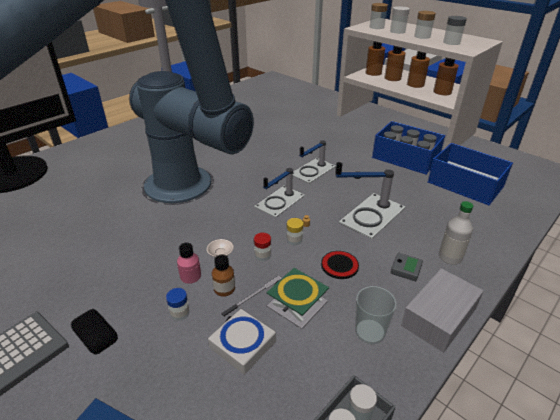

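The top view shows the red jar at (320,217), blue at (428,220), yellow at (279,208) and the brown bottle at (378,212). The coaster is at (278,152), the jack at (346,148) and the stirrer at (411,153). The largest fixture has its nest at (198,172) and its arm half open, with the knob at about (191,210).

```bash
cat > h.py <<'E'
from rig import *
import cv2,numpy as np
def world(n,d):
    m=camera_model(n); V=np.array(m["view"]); v,u=np.mgrid[0:420,0:560]
    c=np.stack([(u-m["cx"])/m["fx"]*d,-(v-m["cy"])/m["fy"]*d,-d],-1)
    return (c-V[:3,3])@V[:3,:3]
def ray(n,uv,z):
    m=camera_model(n); V=np.array(m["view"]); R=V[:3,:3]; o=-R.T@V[:3,3]
    w=R.T@np.array([(uv[0]-m["cx"])/m["fx"],-(uv[1]-m["cy"])/m["fy"],-1]); return o+w*(z-o[2])/w[2]
def proj(n,P):
    m=camera_model(n); V=np.array(m["view"]); c=V[:3,:3]@P+V[:3,3]
    return np.array([m["cx"]+m["fx"]*c[0]/-c[2],m["cy"]-m["fy"]*c[1]/-c[2]])
E
cat > m1.py <<'E'
from h import *
p=cv2.imread("pics/top0.png"); d=np.load("pics/top0.npy"); W=world("top",d)
hsv=cv2.cvtColor(p,cv2.COLOR_BGR2HSV); H,S,V=cv2.split(hsv)
def roi(c,r): 
    m=np.zeros(H.shape,bool); m[c[1]-r:c[1]+r+1,c[0]-r:c[0]+r+1]=1; return m
def rep(name,m,z):
    m=m&(abs(W[...,2]-z)<.006)&(d>0)
    n,l,st,ce=cv2.connectedComponentsWithStats(m.astype(np.uint8)); 
    if n<2: print(name,"none"); return
    k=1+np.argmax(st[1:,4]); mm=(l==k).astype(np.uint8)
    c=max(cv2.findContours(mm,0,1)[0],key=len); (x,y),r=cv2.minEnclosingCircle(c)
    P=ray("top",ce[k],z); Q=ray("top",(x,y),z)
    print(name,"n",st[k,4],"cent",P.round(4),"circ",Q.round(4),"diam",round(2*r/500*(1.25-z),4),"zmed",np.median(W[...,2][mm>0]).round(4))
col=S>110
red=(H<8)|(H>172); yel=(H>20)&(H<35); blu=(H>100)&(H<125)
rep("redjar",roi((320,217),16)&col&red,.062)
rep("yeljar",roi((279,208),16)&col&yel,.062)
rep("blujar",roi((428,220),16)&col&blu,.062)
rep("cap",roi((380,211),18)&(V<60),.097)
rep("pinkcap",roi((393,251),18)&(V<60),.097)
rep("coaster",roi((278,152),26)&col&red,.008)
rep("stirrer",roi((411,153),26)&col&blu,.040)
rep("jack",roi((346,148),26)&(S>110)&yel,.050)
rep("nest",roi((200,172),20)&(V<150),.016)
rep("plate",(roi((187,172),45))&(V>130),.006)
rep("arm",roi((172,187),32)&(S>90)&blu,.114)
rep("knob",roi((192,210),10),.151)
m=roi((187,172),45)&(abs(W[...,2]-.006)<.004)&(V>150)
r=cv2.minAreaRect(np.argwhere(m)[:,::-1].astype(np.float32)); print(r)
b=np.array([ray("top",q,.006) for q in cv2.boxPoints(r)]); print(b.round(4)[:,:2], b.mean(0).round(4))
E
python3 m1.py; python3 - <<'E'
import cv2
p=cv2.imread("pics/top0.png"); cv2.imwrite("pics/c1.png",cv2.resize(p[130:275,140:300],None,fx=5,fy=4.1*5/4.1,interpolation=2)[:600,:800])
E
```

```text
redjar n 247 cent [ 0.4424 -0.051   0.062 ] circ [ 0.443  -0.0507  0.062 ] diam 0.0429 zmed 0.0627
yeljar n 250 cent [0.4618 0.0513 0.062 ] circ [0.462  0.0512 0.062 ] diam 0.0421 zmed 0.0624
blujar n 261 cent [ 0.442  -0.3108  0.062 ] circ [ 0.4424 -0.3104  0.062 ] diam 0.044 zmed 0.0627
cap n 137 cent [ 0.4569 -0.193   0.097 ] circ [ 0.4566 -0.1929  0.097 ] diam 0.0303 zmed 0.0974
pinkcap n 130 cent [ 0.3648 -0.2224  0.097 ] circ [ 0.3644 -0.2224  0.097 ] diam 0.0304 zmed 0.0978
coaster n 538 cent [0.6084 0.0584 0.008 ] circ [0.6091 0.0584 0.008 ] diam 0.0899 zmed 0.0093
stirrer n 420 cent [ 0.6088 -0.2725  0.04  ] circ [ 0.608  -0.2728  0.04  ] diam 0.088 zmed 0.0412
jack n 463 cent [ 0.6156 -0.1107  0.05  ] circ [ 0.6159 -0.1105  0.05  ] diam 0.0879 zmed 0.0514
nest n 221 cent [0.5535 0.2634 0.016 ] circ [0.5537 0.263  0.016 ] diam 0.0814 zmed 0.0164
plate n 1706 cent [0.5683 0.2761 0.006 ] circ [0.5722 0.2825 0.006 ] diam 0.2155 zmed 0.0063
arm n 320 cent [0.4996 0.3034 0.114 ] circ [0.4972 0.3021 0.114 ] diam 0.1225 zmed 0.1174
knob n 51 cent [0.4464 0.2511 0.151 ] circ [0.4462 0.2507 0.151 ] diam 0.0182 zmed 0.151
((186.25550842285156, 171.54232788085938), (42.29435729980469, 73.30770111083984), 88.91908264160156)
[[0.6047 0.3911]
 [0.612  0.2011]
 [0.5027 0.1955]
 [0.495  0.3844]] [0.5536 0.293  0.006 ]
```

View pics/c1.png

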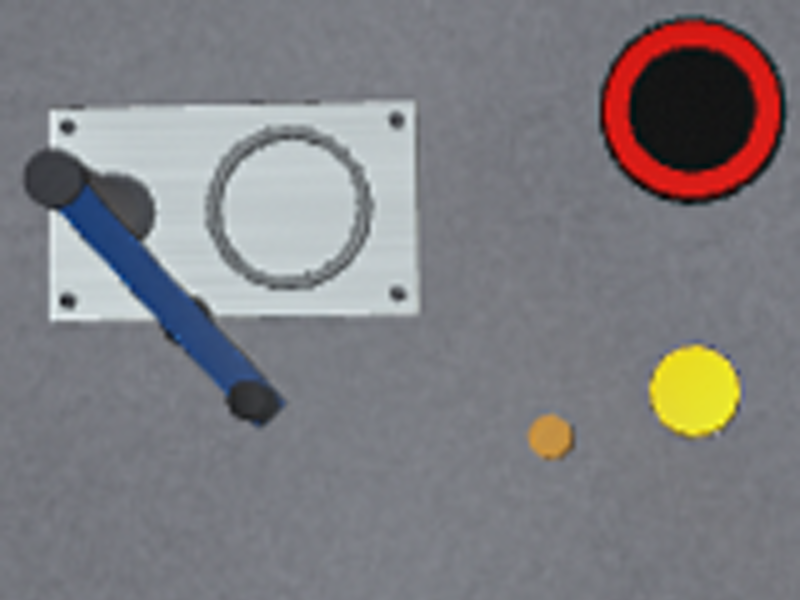

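```bash
python3 -m handwheel '[[[448,-407,0],[0,0,0]],[[448,-407,0],[0,0,0]],[[448,-407,0],[0,0,0]],[[448,-407,0],[0,0,0]],[[448,-407,0],[0,0,0]],[[448,-407,0],[0,0,0]],[[448,-407,0],[0,0,0]],[[448,-407,0],[0,0,0]],[[448,-407,0],[0,0,0]],[[448,-407,0],[0,0,0]],[[500,-759,0],[0,0,0]],[[500,-759,0],[0,0,0]],[[500,-759,0],[0,0,0]],[[500,-759,0],[0,0,0]],[[500,-759,0],[0,0,0]],[[500,-759,0],[0,0,0]],[[500,-759,0],[0,0,0]],[[500,-759,0],[0,0,0]],[[500,-759,0],[0,0,0]]]' 40
python3 - <<'E'
from h import *
W=world("top",np.load("pics/top0.npy")); m=(W[...,1]>.32)&(W[...,1]<.38)&(abs(W[...,0]-.55)<.03)
print("post top",W[...,2][m].max())
s=observe(); print(s["joints"].round(1),s["orientation"].round(3).tolist())
E
```

```text
t: 2.48
tcp_pos: [0.4461, 0.2502, 0.4045]
orientation: [[0.956, 0.293, -0.0], [0.293, -0.956, -0.0], [-0.0, 0.0, -1.0]]
wrist_force: [0.8, -0.8, -0.5]
gripper_width: 0.04
gripper_force: 0.0
post top 0.12710763058627367
[ 16.6  -4.8 109.3  -0.   75.5  89.6] [[0.956, 0.293, -0.0], [0.293, -0.956, -0.0], [-0.0, 0.0, -1.0]]
```

```bash
python3 -m handwheel '[[[0,0,40],[0,0,0]],[[0,0,70],[0,0,0]],[[0,0,85],[0,0,0]],[[0,0,85],[0,0,0]]]' 40 && python3 -m handwheel '[[[0,0,0],[0,0,0]],[[0,0,0],[0,0,0]],[[0,0,0],[0,0,0]]]' 22
```

```text
t: 2.98
tcp_pos: [0.4459, 0.2507, 0.319]
orientation: [[0.956, 0.293, -0.002], [0.293, -0.956, -0.001], [-0.002, 0.0, -1.0]]
wrist_force: [-0.6, 0.1, 0.4]
gripper_width: 0.0401
gripper_force: 0.0
t: 3.35
tcp_pos: [0.446, 0.2514, 0.3205]
orientation: [[0.956, 0.294, 0.001], [0.294, -0.956, 0.0], [0.002, 0.0, -1.0]]
wrist_force: [0.8, -0.1, 0.4]
gripper_width: 0.022
gripper_force: 0.0
```

```bash
python3 -m handwheel '[[[-4,-11,0],[0,0,0]],[[-8,-23,0],[0,0,0]],[[-11,-34,0],[0,0,0]],[[-14,-45,0],[0,0,0]],[[-15,-56,0],[0,0,0]],[[-16,-68,0],[0,0,0]],[[-16,-68,0],[0,0,0]],[[-16,-68,0],[0,0,0]]]' 22 && python3 -m handwheel '[[[0,0,0],[0,0,0]],[[0,0,0],[0,0,0]],[[0,0,-50],[0,0,0]],[[0,0,-85],[0,0,0]],[[0,0,-85],[0,0,0]]]' 40
python3 - <<'E'
from h import *
p,d=capture("top"); cv2.imwrite("pics/top1.png",p); np.save("pics/top1.npy",d)
p,d=capture("scene"); cv2.imwrite("pics/scene1.png",p)
cv2.imwrite("pics/c2.png",np.hstack([cv2.resize(p[100:300,250:450],(400,400)),cv2.resize(cv2.imread("pics/top1.png")[130:330,120:320],(400,400))]))
E
```

```text
t: 4.35
tcp_pos: [0.4106, 0.3118, 0.3198]
orientation: [[0.956, 0.294, 0.001], [0.294, -0.956, 0.001], [0.001, -0.0, -1.0]]
wrist_force: [0.4, -0.2, -0.2]
gripper_width: 0.0219
gripper_force: 0.0
t: 4.97
tcp_pos: [0.4112, 0.3118, 0.408]
orientation: [[0.956, 0.294, 0.006], [0.294, -0.956, 0.003], [0.007, -0.001, -1.0]]
wrist_force: [0.1, 0.4, -0.1]
gripper_width: 0.0401
gripper_force: 0.0
```

View pics/c2.png

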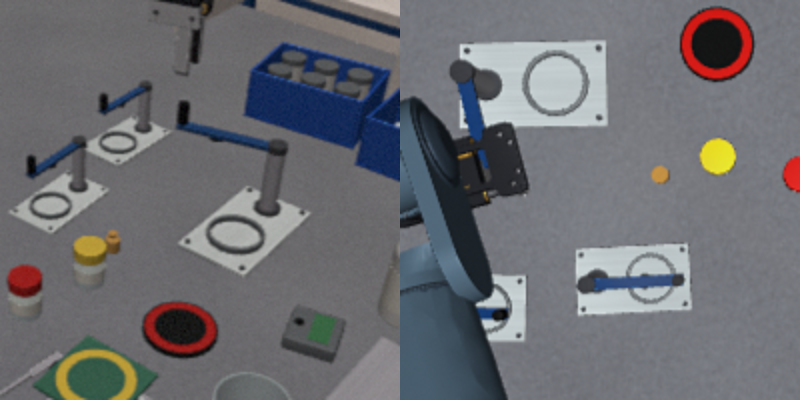

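The picture shows the bar swung wide and the nest clear. Next I'll fetch the bottle.

```bash
python3 -m handwheel '[[[-105,496,0],[0,0,0.298]],[[-105,496,0],[0,0,0.298]],[[-105,496,0],[0,0,0.298]],[[-105,496,0],[0,0,0.298]],[[-105,496,0],[0,0,0.298]],[[-105,496,0],[0,0,0.298]],[[-105,496,0],[0,0,0.298]],[[-105,496,0],[0,0,0.298]],[[-105,496,0],[0,0,0.298]],[[-105,496,0],[0,0,0.298]],[[-105,496,0],[0,0,0.298]],[[-105,496,0],[0,0,0.298]]]' 60
```

```text
t: 6.58
tcp_pos: [0.4562, -0.192, 0.4045]
orientation: [[1.0, 0.003, -0.0], [0.003, -1.0, 0.0], [-0.0, -0.0, -1.0]]
wrist_force: [0.2, 0.8, 0.1]
gripper_width: 0.0595
gripper_force: 0.0
```

```bash
python3 -m handwheel '[[[0.5,1,50],[0,0,0]],[[0.5,1,90],[0,0,0]],[[0.5,1,120],[0,0,0]],[[0.5,1,137],[0,0,0]],[[0.5,1,137],[0,0,0]],[[0.5,1,137],[0,0,0]]]' 60 && python3 -m handwheel '[[[0,0,0],[0,0,0]],[[0,0,0],[0,0,0]],[[0,0,0],[0,0,0]],[[0,0,0],[0,0,0]],[[0,0,0],[0,0,0]],[[0,0,0],[0,0,0]]]' 20 && python3 -m handwheel '[[[0,0,-6],[0,0,0]],[[0,0,-15],[0,0,0]],[[0,0,-30],[0,0,0]],[[0,0,-50],[0,0,0]],[[0,0,-70],[0,0,0]],[[0,0,-90],[0,0,0]],[[0,0,-90],[0,0,0]],[[0,0,-90],[0,0,0]]]'
```

```text
t: 7.32
tcp_pos: [0.4572, -0.1945, 0.269]
orientation: [[1.0, 0.001, 0.002], [0.001, -1.0, -0.001], [0.002, 0.001, -1.0]]
wrist_force: [-0.6, -0.3, 0.4]
gripper_width: 0.0601
gripper_force: 0.0
t: 8.07
tcp_pos: [0.4568, -0.1944, 0.2679]
orientation: [[1.0, 0.001, 0.0], [0.001, -1.0, -0.0], [0.0, 0.0, -1.0]]
wrist_force: [-0.1, 1.3, 2.8]
gripper_width: 0.0314
gripper_force: 30.0
t: 9.07
tcp_pos: [0.4564, -0.1941, 0.3572]
orientation: [[1.0, 0.001, -0.001], [0.001, -1.0, 0.0], [-0.001, -0.0, -1.0]]
wrist_force: [0.1, 0.5, -2.7]
gripper_width: 0.0316
gripper_force: 30.0
```

```bash
python3 -m handwheel '[[[2,-10,-20],[0,0,0]],[[8,-37,-20],[0,0,0]],[[16,-75,-20],[0,0,0]],[[25,-117,-20],[0,0,0]],[[34,-160,-20],[0,0,0]],[[43,-203,-20],[0,0,0]],[[52,-246,-20],[0,0,0]],[[62,-289,-20],[0,0,0]],[[71,-332,-20],[0,0,0]],[[80,-375,-20],[0,0,0]],[[88,-410,-20],[0,0,0]],[[94,-437,-20],[0,0,0]],[[97,-452,-20],[0,0,0]],[[98,-457,-20],[0,0,0]],[[98,-457,-20],[0,0,0]],[[98,-457,-20],[0,0,0]]]'
python3 - <<'E'
from h import *
p,d=capture("top"); cv2.imwrite("pics/top2.png",p)
q,d=capture("scene"); cv2.imwrite("pics/scene2.png",q)
s=observe();print(s["tcp_pos"],s["joints"].round(1))
cv2.imwrite("pics/c3.png",np.hstack([cv2.resize(q[80:280,260:460],(400,400)),cv2.resize(p[100:300,120:320],(400,400))]))
E
```

```text
t: 11.08
tcp_pos: [0.5543, 0.262, 0.3776]
orientation: [[1.0, -0.0, -0.0], [-0.0, -1.0, -0.0], [-0.0, 0.0, -1.0]]
wrist_force: [0.8, -0.5, -2.1]
gripper_width: 0.0312
gripper_force: 30.0
[0.55427666 0.26210534 0.37775072] [ 14.7  10.6  96.2  -0.   73.2 104.7]
```

View pics/c3.png

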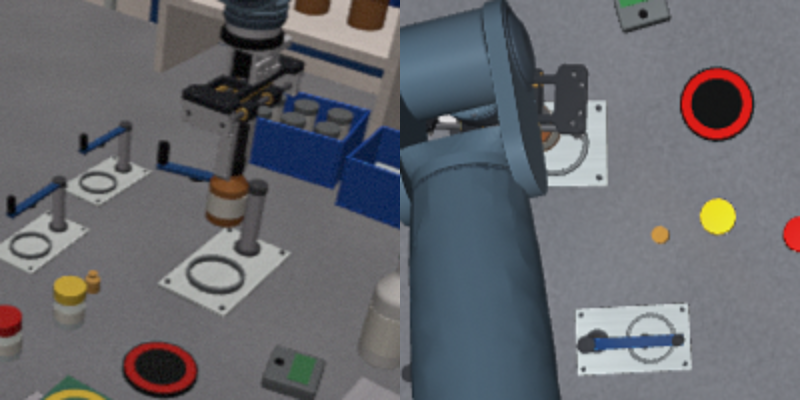

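```bash
python3 -m handwheel '[[[0,-1,15],[0,0,0]],[[0,-1,40],[0,0,0]],[[0,-1,65],[0,0,0]],[[0,-1,85],[0,0,0]],[[0,-1,95],[0,0,0]],[[0,-1,100],[0,0,0]],[[0,-1,101],[0,0,0]],[[0,-1,102],[0,0,0]],[[0,-1,102],[0,0,0]]]' && python3 -m handwheel '[[[0,0,0.7],[0,0,0]],[[0,0,1.4],[0,0,0]],[[0,0,1.8],[0,0,0]],[[0,0,1.8],[0,0,0]],[[0,0,1.8],[0,0,0]]]'
```

```text
t: 12.3
tcp_pos: [0.5544, 0.2638, 0.2763]
orientation: [[1.0, 0.001, 0.001], [0.001, -1.0, 0.0], [0.001, -0.0, -1.0]]
wrist_force: [-0.0, -0.0, -2.6]
gripper_width: 0.0317
gripper_force: 30.0
t: 12.92
tcp_pos: [0.5543, 0.2638, 0.274]
orientation: [[1.0, 0.001, 0.0], [0.001, -1.0, 0.0], [0.0, -0.0, -1.0]]
wrist_force: [-0.9, 0.4, -1.2]
gripper_width: 0.0316
gripper_force: 30.0
```

```bash
python3 -m handwheel '[[[0,0,0.5],[0,0,0]],[[0,0,0.8],[0,0,0]],[[0,0,0.8],[0,0,0]]]' && python3 -m handwheel '[[[0,0,0],[0,0,0]],[[0,0,0],[0,0,0]],[[0,0,0],[0,0,0]],[[0,0,0],[0,0,0]],[[0,0,-10],[0,0,0]],[[0,0,-30],[0,0,0]],[[0,0,-65],[0,0,0]],[[0,0,-100],[0,0,0]],[[0,0,-130],[0,0,0]],[[0,0,-130],[0,0,0]],[[0,0,-130],[0,0,0]]]' 52
```

```text
t: 13.3
tcp_pos: [0.5545, 0.2639, 0.274]
orientation: [[1.0, 0.001, 0.001], [0.001, -1.0, 0.0], [0.001, -0.0, -1.0]]
wrist_force: [-1.5, 0.8, 5.0]
gripper_width: 0.0314
gripper_force: 30.0
t: 14.68
tcp_pos: [0.5539, 0.2637, 0.4024]
orientation: [[1.0, 0.001, -0.001], [0.001, -1.0, -0.0], [-0.001, 0.0, -1.0]]
wrist_force: [0.5, -0.4, -0.7]
gripper_width: 0.0518
gripper_force: 0.0
```

```bash
python3 -m handwheel '[[[-50,-16,0],[0,0,-0.15]],[[-100,-33,0],[0,0,-0.297]],[[-143,-47,0],[0,0,-0.297]],[[-143,-47,0],[0,0,-0.297]],[[-143,-47,0],[0,0,-0.297]]]' 42
python3 - <<'E'
from h import *
q,d=capture("scene"); cv2.imwrite("pics/scene3.png",q); W=world("scene",d)
# knob: points at z .125-.151 near expected
m=(d>0)&(W[...,2]>.124)&(W[...,2]<.152)&(np.hypot(W[...,0]-.411,W[...,1]-.311)<.03)
print(m.sum(),W[m].mean(0),W[m].min(0),W[m].max(0))
cv2.imwrite("pics/c4.png",cv2.resize(q[80:280,240:440],(600,600)))
E
```

```text
t: 15.3
tcp_pos: [0.4115, 0.3105, 0.4022]
orientation: [[0.956, 0.293, -0.001], [0.293, -0.956, -0.001], [-0.001, 0.0, -1.0]]
wrist_force: [0.1, 0.5, -0.2]
gripper_width: 0.0419
gripper_force: 0.0
61 [0.41278424 0.30668112 0.13956897] [0.40248518 0.29874383 0.12427406] [0.4204711  0.31719112 0.15196149]
```

View pics/c4.png

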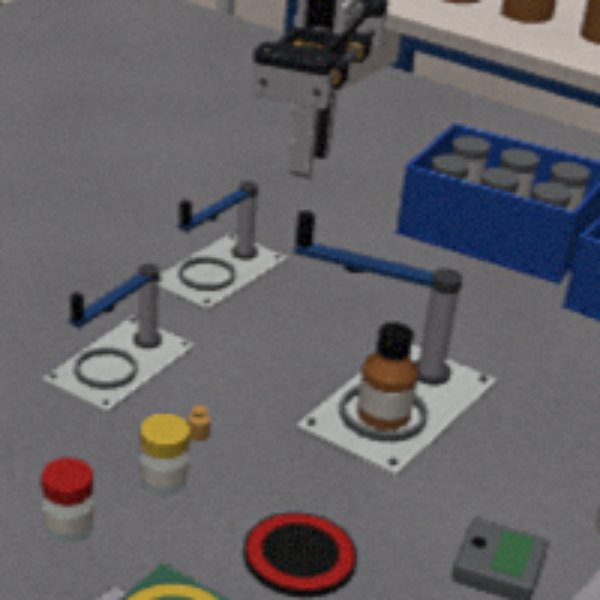

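The bottle stands upright in the nest and the knob is beneath the gripper. I'll descend around the knob.

```bash
python3 -m handwheel '[[[0,1.5,40],[0,0,0]],[[0,1.5,70],[0,0,0]],[[0,1.5,82],[0,0,0]],[[0,1.5,82],[0,0,0]],[[0,1.5,82],[0,0,0]]]' 42 && python3 -m handwheel '[[[0,0,0],[0,0,0]],[[0,0,0],[0,0,0]],[[0,0,0],[0,0,0]]]' 21
python3 - <<'E'
import numpy as np
from rig import *
s=observe(); p=s["tcp_pos"]; R=s["orientation"]; post=np.array([.5505,.353]); r=.1455
print(p)
a0=np.degrees(np.arctan2(*(p[:2]-post)[::-1])); print(a0, np.hypot(*(p[:2]-post)))
for a in np.linspace(a0,-87.7,12)[1:]:
    q=post+r*np.array([np.cos(np.radians(a)),np.sin(np.radians(a))])
    v=R.T@np.array([*(q-p[:2]),0]); print(v.round(4)[:2]*1000, -np.radians(a-a0).round(3))
E
```

```text
t: 15.98
tcp_pos: [0.4124, 0.3094, 0.3224]
orientation: [[0.956, 0.293, 0.002], [0.293, -0.956, 0.001], [0.002, -0.0, -1.0]]
wrist_force: [0.1, 0.4, 0.6]
gripper_width: 0.0419
gripper_force: 0.0
t: 16.35
tcp_pos: [0.4117, 0.3094, 0.3216]
orientation: [[0.956, 0.293, 0.001], [0.293, -0.956, 0.001], [0.001, -0.001, -1.0]]
wrist_force: [-0.4, 0.9, 1.0]
gripper_width: 0.0213
gripper_force: 0.5
[0.41171013 0.30939033 0.32155157]
-162.5565694059277 0.1454800069328952
[ 1.1 17.2] -0.119
[ 4.3 34.2] -0.238
[ 9.5 50.7] -0.356
[16.5 66.4] -0.475
[25.4 81.2] -0.594
[36.  94.9] -0.713
[ 48.1 107.2] -0.831
[ 61.7 118. ] -0.95
[ 76.3 127.1] -1.069
[ 92.  134.3] -1.188
[108.4 139.7] -1.306
```

```bash
python3 -m handwheel '[[[0.3,8,0],[0,0,-0.06]],[[1.1,17,0],[0,0,-0.12]],[[4.3,34,0],[0,0,-0.24]],[[9.5,50.5,0],[0,0,-0.356]],[[16.5,66.5,0],[0,0,-0.475]],[[25.5,81,0],[0,0,-0.594]],[[36,95,0],[0,0,-0.713]],[[48,107,0],[0,0,-0.83]],[[61.5,118,0],[0,0,-0.95]],[[76.5,127,0],[0,0,-1.07]],[[84,131,0],[0,0,-1.13]],[[92,134.5,0],[0,0,-1.19]],[[100,137,0],[0,0,-1.25]],[[104,138.5,0],[0,0,-1.28]],[[108.5,139.5,0],[0,0,-1.306]],[[108.5,139.5,0],[0,0,-1.306]],[[108.5,139.5,0],[0,0,-1.306]]]'; python3 - <<'E'
from rig import *
s=observe(); print(s["gripper_force"],s["wrist_force"],s["ft_torque"])
E
```

```text
t: 18.48
tcp_pos: [0.5563, 0.2078, 0.3212]
orientation: [[-0.033, 0.999, 0.001], [0.999, 0.033, 0.0], [0.0, 0.001, -1.0]]
wrist_force: [0.4, -0.1, -0.2]
gripper_width: 0.021
gripper_force: 0.0
0.0 [ 0.39427052 -0.06794621 -0.22379641] [-0.02308075 -0.1250955   0.02350559]
```

```bash
python3 -m handwheel '[[[0,0.7,0],[0,0,0]],[[0,1.4,0],[0,0,0]],[[0,2,0],[0,0,0]],[[0,2,0],[0,0,0]]]'; python3 -m handwheel '[[[0,0.7,0],[0,0,0]],[[0,1.4,0],[0,0,0]],[[0,1.4,0],[0,0,0]]]'
```

```text
t: 18.98
tcp_pos: [0.5582, 0.2078, 0.3211]
orientation: [[-0.033, 0.999, -0.0], [0.999, 0.033, 0.0], [0.0, -0.0, -1.0]]
wrist_force: [-1.8, 0.0, 2.2]
gripper_width: 0.0207
gripper_force: 0.9
t: 19.35
tcp_pos: [0.5591, 0.2079, 0.321]
orientation: [[-0.033, 0.999, -0.004], [0.999, 0.033, -0.0], [-0.0, -0.004, -1.0]]
wrist_force: [-6.5, -1.5, 4.4]
gripper_width: 0.021
gripper_force: 3.6
```

```bash
python3 -m handwheel '[[[0,0.8,0],[0,0,0]],[[0,1.2,0],[0,0,0]],[[0,1.2,0],[0,0,0]]]'; python3 -m handwheel '[[[0,-1,0],[0,0,0]],[[0,-2,0],[0,0,0]],[[0,-2.5,0],[0,0,0]],[[0,-2.5,0],[0,0,0]]]' 24 && python3 -m handwheel '[[[0,0,-10],[0,0,0]],[[0,0,-30],[0,0,0]],[[0,0,-70],[0,0,0]],[[0,0,-80],[0,0,0]],[[200,60,-80],[0,0,0]]]'
python3 - <<'E'
from rig import *
s=observe(); print(s["tcp_pos"],s["joints"].round(1),s["t"])
E
```

```text
t: 19.73
tcp_pos: [0.5597, 0.208, 0.3209]
orientation: [[-0.033, 0.999, -0.007], [0.999, 0.033, -0.001], [-0.001, -0.007, -1.0]]
wrist_force: [-11.3, -0.9, 7.3]
gripper_width: 0.021
gripper_force: 5.6
t: 20.23
tcp_pos: [0.5586, 0.2077, 0.3211]
orientation: [[-0.033, 0.999, 0.001], [0.999, 0.033, 0.0], [0.0, 0.001, -1.0]]
wrist_force: [-0.2, -0.8, -0.2]
gripper_width: 0.0241
gripper_force: 0.0
t: 20.85
tcp_pos: [0.575, 0.2666, 0.4031]
orientation: [[-0.028, 1.0, 0.003], [1.0, 0.028, 0.0], [0.0, 0.003, -1.0]]
wrist_force: [0.9, 0.7, -0.4]
gripper_width: 0.0241
gripper_force: 0.0
[0.57495904 0.26657676 0.4031259 ] [14.6 12.  91.9 -0.  76.  13.1] 20.85
```

```bash
python3 -m handwheel '[[[-211.5,-120,0],[0,0,0.033]],[[-211.5,-120,0],[0,0,0.033]],[[-211.5,-120,0],[0,0,0.033]],[[-211.5,-120,0],[0,0,0.033]],[[-211.5,-120,0],[0,0,0.033]],[[-211.5,-120,0],[0,0,0.033]],[[-211.5,-120,0],[0,0,0.033]]]' 66
```

```text
t: 21.72
tcp_pos: [0.4619, 0.0537, 0.4011]
orientation: [[-0.002, 1.0, -0.0], [1.0, 0.002, 0.0], [0.0, -0.0, -1.0]]
wrist_force: [-0.8, -0.5, 0.0]
gripper_width: 0.0661
gripper_force: 0.0
```

```bash
python3 - <<'E'
from h import *
p,d=capture("top"); q,_=capture("scene"); cv2.imwrite("pics/top4.png",p); cv2.imwrite("pics/scene4.png",q)
cv2.imwrite("pics/c5.png",np.hstack([cv2.resize(q[80:280,240:440],(400,400)),cv2.resize(p[100:300,120:320],(400,400))]))
print(observe()["tcp_pos"])
E
```

```text
[0.46181085 0.05372321 0.4009683 ]
```

View pics/c5.png

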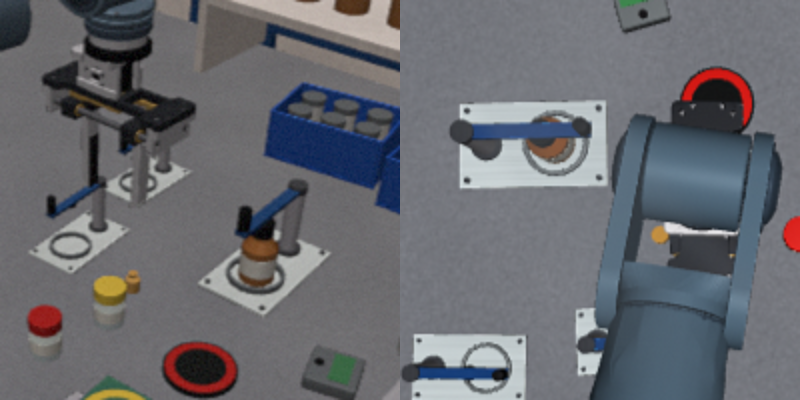

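The bar lies over the bottle at its stop. Next is the yellow jar.

```bash
python3 -m handwheel '[[[-2.5,0,50],[0,0,0]],[[-2.5,0,100],[0,0,0]],[[-2.5,0,140],[0,0,0]],[[-2.5,0,160],[0,0,0]],[[-2.5,0,167],[0,0,0]],[[-2.5,0,167],[0,0,0]],[[-2.5,0,167],[0,0,0]]]' 66 && python3 -m handwheel '[[[0,0,0],[0,0,0]],[[0,0,0],[0,0,0]],[[0,0,0],[0,0,0]],[[0,0,0],[0,0,0]],[[0,0,0],[0,0,0]],[[0,0,0],[0,0,0]]]' 30 && python3 -m handwheel '[[[0,0,-6],[0,0,0]],[[0,0,-15],[0,0,0]],[[0,0,-35],[0,0,0]],[[0,0,-65],[0,0,0]],[[0,0,-95],[0,0,0]],[[0,0,-110],[0,0,0]],[[0,0,-110],[0,0,0]]]'
```

```text
t: 22.7
tcp_pos: [0.4621, 0.0504, 0.2352]
orientation: [[-0.0, 1.0, 0.002], [1.0, 0.0, -0.0], [-0.0, 0.002, -1.0]]
wrist_force: [-0.2, -0.1, 0.7]
gripper_width: 0.0657
gripper_force: 0.0
t: 23.45
tcp_pos: [0.4616, 0.0503, 0.2344]
orientation: [[-0.0, 1.0, 0.0], [1.0, 0.0, -0.0], [-0.0, 0.0, -1.0]]
wrist_force: [0.5, 0.5, 4.6]
gripper_width: 0.0434
gripper_force: 30.0
t: 24.32
tcp_pos: [0.4616, 0.0503, 0.3449]
orientation: [[0.0, 1.0, 0.002], [1.0, -0.0, -0.0], [-0.0, 0.002, -1.0]]
wrist_force: [-0.7, -0.2, -1.8]
gripper_width: 0.0433
gripper_force: 30.0
```

```bash
python3 -m handwheel '[[[-10,10,0],[0,0,0]],[[-30,29,0],[0,0,0]],[[-60,57,0],[0,0,0]],[[-90,86,0],[0,0,0]],[[-120,115,0],[0,0,0]],[[-145,139,0],[0,0,0]],[[-157,150,0],[0,0,0]],[[-161,154,0],[0,0,0]],[[-161,154,0],[0,0,0]],[[-161,154,15],[0,0,0]],[[-161,154,35],[0,0,0]],[[-161,154,50],[0,0,0]],[[-161,154,56],[0,0,0]],[[-161,154,58],[0,0,0]],[[-161,154,58],[0,0,0]]]' && python3 -m handwheel '[[[0,0,0.6],[0,0,0]],[[0,0,1.2],[0,0,0]],[[0,0,1.2],[0,0,0]],[[0,0,1.2],[0,0,0]]]'
```

```text
t: 26.2
tcp_pos: [0.6156, -0.1107, 0.2864]
orientation: [[0.0, 1.0, 0.001], [1.0, -0.0, -0.0], [-0.0, 0.001, -1.0]]
wrist_force: [-0.1, 0.1, -0.6]
gripper_width: 0.0433
gripper_force: 30.0
t: 26.7
tcp_pos: [0.6154, -0.1107, 0.285]
orientation: [[0.0, 1.0, 0.0], [1.0, -0.0, -0.0], [-0.0, 0.0, -1.0]]
wrist_force: [0.9, -0.3, -1.0]
gripper_width: 0.0436
gripper_force: 30.0
```

Lowering the last millimetre in small steps until contact.

```bash
python3 -m handwheel '[[[0,0,0.5],[0,0,0]],[[0,0,1],[0,0,0]],[[0,0,1],[0,0,0]]]'
```

```text
t: 27.08
tcp_pos: [0.6155, -0.1107, 0.2844]
orientation: [[-0.0, 1.0, 0.0], [1.0, 0.0, -0.0], [-0.0, 0.0, -1.0]]
wrist_force: [-2.2, 0.2, 4.2]
gripper_width: 0.0435
gripper_force: 30.0
```

```bash
python3 -m handwheel '[[[0,0,0],[0,0,0]],[[0,0,0],[0,0,0]],[[0,0,0],[0,0,0]],[[0,0,0],[0,0,0]],[[0,0,-10],[0,0,0]],[[0,0,-35],[0,0,0]],[[0,0,-75],[0,0,0]],[[0,0,-115],[0,0,0]],[[0,0,-115],[0,0,0]],[[60,-173,-115],[0,0,0]],[[60,-173,-115],[0,0,0]],[[60,-173,-115],[0,0,0]],[[60,-173,-115],[0,0,0]],[[60,-173,-115],[0,0,0]],[[60,-173,-115],[0,0,0]]]' 66
```

```text
t: 28.95
tcp_pos: [0.4435, -0.0512, 0.3991]
orientation: [[0.0, 1.0, 0.0], [1.0, -0.0, -0.0], [-0.0, 0.0, -1.0]]
wrist_force: [-0.4, 1.0, 0.3]
gripper_width: 0.0659
gripper_force: 0.0
```

```bash
python3 -m handwheel '[[[0,-0.5,50],[0,0,0]],[[0,-0.5,100],[0,0,0]],[[0,-0.5,140],[0,0,0]],[[0,-0.5,158],[0,0,0]],[[0,-0.5,165],[0,0,0]],[[0,-0.5,165],[0,0,0]],[[0,-0.5,165],[0,0,0]]]' 66 && python3 -m handwheel '[[[0,0,0],[0,0,0]],[[0,0,0],[0,0,0]],[[0,0,0],[0,0,0]],[[0,0,0],[0,0,0]],[[0,0,0],[0,0,0]],[[0,0,0],[0,0,0]]]' 30 && python3 -m handwheel '[[[0,0,-6],[0,0,0]],[[0,0,-15],[0,0,0]],[[0,0,-35],[0,0,0]],[[0,0,-65],[0,0,0]],[[0,0,-85],[0,0,0]],[[0,0,-90],[0,0,0]],[[0,0,-90],[0,0,0]]]'
```

```text
t: 29.82
tcp_pos: [0.4427, -0.0509, 0.2349]
orientation: [[-0.0, 1.0, 0.002], [1.0, 0.0, -0.001], [-0.001, 0.002, -1.0]]
wrist_force: [0.9, 0.8, 0.3]
gripper_width: 0.0657
gripper_force: 0.0
t: 30.58
tcp_pos: [0.4421, -0.0507, 0.2342]
orientation: [[-0.0, 1.0, 0.001], [1.0, 0.0, -0.0], [-0.0, 0.001, -1.0]]
wrist_force: [0.4, -0.9, 3.8]
gripper_width: 0.0431
gripper_force: 30.0
t: 31.45
tcp_pos: [0.4417, -0.0506, 0.3236]
orientation: [[0.0, 1.0, -0.0], [1.0, -0.0, 0.0], [0.0, -0.0, -1.0]]
wrist_force: [0.3, -0.5, -0.7]
gripper_width: 0.0433
gripper_force: 30.0
```

```bash
python3 -m handwheel '[[[7,10,0],[0,0,0]],[[20,31,0],[0,0,0]],[[40,61,0],[0,0,0]],[[61,93,0],[0,0,0]],[[82,125,0],[0,0,0]],[[99,152,0],[0,0,0]],[[106,163,0],[0,0,0]],[[109,167,0],[0,0,0]],[[109,167,0],[0,0,0]],[[109,167,15],[0,0,0]],[[109,167,35],[0,0,0]],[[109,167,55],[0,0,0]],[[109,167,70],[0,0,0]],[[109,167,77],[0,0,0]],[[109,167,79],[0,0,0]],[[109,167,79],[0,0,0]]]' && python3 -m handwheel '[[[0,0,0.6],[0,0,0]],[[0,0,1.2],[0,0,0]],[[0,0,1.8],[0,0,0]],[[0,0,1.8],[0,0,0]]]'
```

```text
t: 33.45
tcp_pos: [0.6092, 0.0583, 0.2453]
orientation: [[-0.0, 1.0, 0.001], [1.0, 0.0, -0.0], [-0.0, 0.001, -1.0]]
wrist_force: [0.2, -0.6, -0.6]
gripper_width: 0.0435
gripper_force: 30.0
t: 33.95
tcp_pos: [0.6089, 0.0584, 0.2431]
orientation: [[-0.0, 1.0, 0.0], [1.0, 0.0, -0.0], [-0.0, 0.0, -1.0]]
wrist_force: [0.3, -0.8, -1.6]
gripper_width: 0.0434
gripper_force: 30.0
```

```bash
python3 -m handwheel '[[[0,0,0.6],[0,0,0]],[[0,0,1.2],[0,0,0]],[[0,0,1.2],[0,0,0]],[[0,0,1.2],[0,0,0]]]'
```

```text
t: 34.45
tcp_pos: [0.609, 0.0584, 0.2422]
orientation: [[-0.0, 1.0, 0.0], [1.0, 0.0, -0.0], [-0.0, 0.0, -1.0]]
wrist_force: [-1.2, 0.5, 3.0]
gripper_width: 0.0436
gripper_force: 30.0
```

```bash
python3 -m handwheel '[[[0,0,0],[0,0,0]],[[0,0,0],[0,0,0]],[[0,0,0],[0,0,0]],[[0,0,0],[0,0,0]],[[0,0,-10],[0,0,0]],[[0,0,-35],[0,0,0]],[[0,0,-80],[0,0,0]],[[0,0,-130],[0,0,0]],[[0,0,-158],[0,0,0]],[[-369,-167,-158],[0,0,0]],[[-369,-167,-158],[0,0,0]],[[-369,-167,-158],[0,0,0]],[[-369,-167,-158],[0,0,0]],[[-369,-167,-158],[0,0,0]],[[-369,-167,-158],[0,0,0]],[[-369,-167,-158],[0,0,0]],[[-369,-167,-158],[0,0,0]],[[-369,-167,-158],[0,0,0]],[[-369,-167,-158],[0,0,0]]]' 66; python3 -c "
from rig import *
print(observe()['tcp_pos'],observe()['joints'].round(1))"
```

```text
t: 36.83
tcp_pos: [0.4425, -0.3095, 0.4]
orientation: [[-0.002, 1.0, 0.0], [1.0, 0.002, 0.0], [0.0, 0.0, -1.0]]
wrist_force: [-0.1, -0.0, -0.2]
gripper_width: 0.0656
gripper_force: 0.0
[ 0.44247273 -0.30950571  0.40000223] [-47.   -0.5 105.6   0.   74.9 -47.1]
```

```bash
python3 -m handwheel '[[[-1,0,50],[0,0,0]],[[-1,0,100],[0,0,0]],[[-1,0,140],[0,0,0]],[[-1,0,158],[0,0,0]],[[-1,0,166],[0,0,0]],[[-1,0,166],[0,0,0]],[[-1,0,166],[0,0,0]]]' 66 && python3 -m handwheel '[[[0,0,0],[0,0,0]],[[0,0,0],[0,0,0]],[[0,0,0],[0,0,0]],[[0,0,0],[0,0,0]],[[0,0,0],[0,0,0]],[[0,0,0],[0,0,0]]]' 30 && python3 -m handwheel '[[[0,0,-6],[0,0,0]],[[0,0,-15],[0,0,0]],[[0,0,-35],[0,0,0]],[[0,0,-65],[0,0,0]],[[0,0,-90],[0,0,0]],[[0,0,-100],[0,0,0]],[[0,0,-100],[0,0,0]]]'
```

```text
t: 37.7
tcp_pos: [0.4425, -0.3121, 0.2354]
orientation: [[-0.0, 1.0, 0.002], [1.0, 0.0, -0.002], [-0.002, 0.002, -1.0]]
wrist_force: [-0.6, -0.7, 0.9]
gripper_width: 0.0656
gripper_force: 0.0
t: 38.45
tcp_pos: [0.442, -0.3118, 0.2342]
orientation: [[-0.0, 1.0, 0.0], [1.0, 0.0, -0.0], [-0.0, 0.0, -1.0]]
wrist_force: [-1.1, 0.2, 5.1]
gripper_width: 0.0432
gripper_force: 30.0
t: 39.33
tcp_pos: [0.4419, -0.3117, 0.3343]
orientation: [[0.0, 1.0, 0.001], [1.0, 0.0, -0.001], [-0.001, 0.001, -1.0]]
wrist_force: [-0.4, 0.2, -0.1]
gripper_width: 0.0434
gripper_force: 30.0
```

```bash
python3 -m handwheel '[[[2,10,0],[0,0,0]],[[7,31,0],[0,0,0]],[[14,61,0],[0,0,0]],[[22,93,0],[0,0,0]],[[29,125,0],[0,0,0]],[[35,152,0],[0,0,0]],[[38,163,0],[0,0,0]],[[39,167,0],[0,0,0]],[[39,167,0],[0,0,0]],[[39,167,15],[0,0,0]],[[39,167,35],[0,0,0]],[[39,167,50],[0,0,0]],[[39,167,56],[0,0,0]],[[39,167,58],[0,0,0]],[[39,167,58],[0,0,0]]]' && python3 -m handwheel '[[[0,0,0.6],[0,0,0]],[[0,0,1.2],[0,0,0]],[[0,0,1.2],[0,0,0]],[[0,0,1.2],[0,0,0]]]'
```

```text
t: 41.2
tcp_pos: [0.6091, -0.2728, 0.2763]
orientation: [[0.0, 1.0, 0.001], [1.0, -0.0, -0.0], [-0.0, 0.001, -1.0]]
wrist_force: [-0.2, -0.2, -0.4]
gripper_width: 0.0434
gripper_force: 30.0
t: 41.7
tcp_pos: [0.609, -0.2726, 0.2748]
orientation: [[-0.0, 1.0, 0.0], [1.0, 0.0, -0.0], [-0.0, 0.0, -1.0]]
wrist_force: [0.3, -0.3, -0.5]
gripper_width: 0.0432
gripper_force: 30.0
```

```bash
python3 -m handwheel '[[[0,0,0.5],[0,0,0]],[[0,0,1],[0,0,0]],[[0,0,1],[0,0,0]]]'
```

```text
t: 42.08
tcp_pos: [0.609, -0.2727, 0.2742]
orientation: [[-0.0, 1.0, 0.0], [1.0, 0.0, -0.0], [-0.0, 0.0, -1.0]]
wrist_force: [-1.2, 1.2, 3.3]
gripper_width: 0.0432
gripper_force: 30.0
```

Contact. I'll release, lift and withdraw toward the start pose for an unobstructed check.

```bash
python3 -m handwheel '[[[0,0,0],[0,0,0]],[[0,0,0],[0,0,0]],[[0,0,0],[0,0,0]],[[0,0,0],[0,0,0]],[[0,0,-10],[0,0,0]],[[0,0,-35],[0,0,0]],[[0,0,-80],[0,0,0]],[[0,0,-127],[0,0,0]],[[0,0,-127],[0,0,0]],[[-330,-409,-127],[0,0,0]],[[-330,-409,-127],[0,0,0]],[[-330,-409,-127],[0,0,0]],[[-330,-409,-127],[0,0,0]],[[-330,-409,-127],[0,0,0]],[[-330,-409,-127],[0,0,0]],[[-330,-409,-127],[0,0,0]],[[-330,-409,-127],[0,0,0]],[[-330,-409,-127],[0,0,0]],[[-330,-409,-127],[0,0,0]],[[-330,-409,-127],[0,0,0]]]' 66
sed -e 's/top0/top9/g' m1.py > m2.py; cat >> m2.py <<'E'
rep("red",roi((278,147),26)&col&red,.070); rep("yel",roi((346,144),26)&col&yel,.112); rep("blu",roi((413,150),26)&col&blu,.102)
rep("knob",roi((195,165),25)&(V<70),.151)
E
python3 - <<'E'
from h import *
p,d=capture("top"); np.save("pics/top9.npy",d); cv2.imwrite("pics/top9.png",p); q,_=capture("scene"); cv2.imwrite("pics/scene9.png",q)
cv2.imwrite("pics/c9.png",np.hstack([cv2.resize(q[130:380,170:420],(400,400)),cv2.resize(p[60:310,140:440][:,:],(400,333+67))]))
E
python3 m2.py | tail -4
```

```text
t: 44.58
tcp_pos: [0.2012, -0.6018, 0.4003]
orientation: [[-0.001, 1.0, 0.0], [1.0, 0.001, 0.001], [0.001, 0.0, -1.0]]
wrist_force: [0.5, 1.5, 0.7]
gripper_width: 0.0662
gripper_force: 0.0
red n 250 cent [0.6085 0.0582 0.07  ] circ [0.6084 0.0581 0.07  ] diam 0.0421 zmed 0.0709
yel n 271 cent [ 0.615  -0.1092  0.112 ] circ [ 0.6148 -0.1096  0.112 ] diam 0.0428 zmed 0.1127
blu n 273 cent [ 0.6085 -0.2718  0.102 ] circ [ 0.6081 -0.2714  0.102 ] diam 0.0442 zmed 0.1027
knob n 45 cent [0.5552 0.2076 0.151 ] circ [0.5547 0.208  0.151 ] diam 0.0167 zmed 0.1517
```

View pics/c9.png

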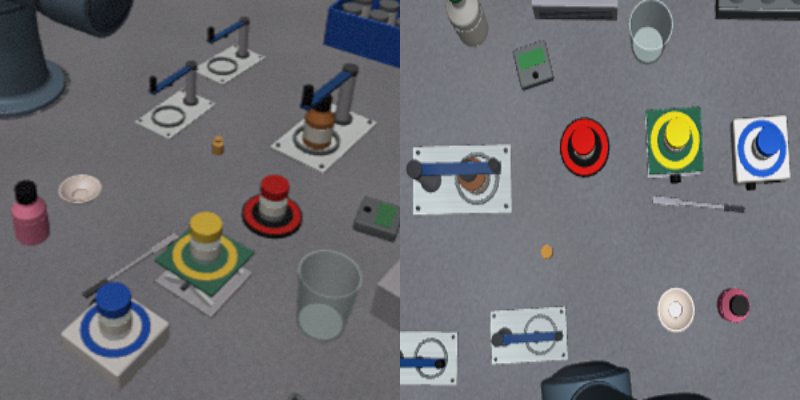

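The final pictures show each jar upright in the middle of its matching ring, and the bottle in the nest under the closed arm. The lids are within about 2 mm of the ring centres, and the knob is at its home position.

```bash
python3 -c "
from rig import *
print(job_done())"
```

```text
the job is handed in; nothing more can be done
None
```

The job is handed in: all three jars stand upright inside their matching rings, and the brown bottle is in the largest fixture's nest with the hold-down arm swung home to its stop, after about 45 s of the 128 s allowed.

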